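# Seat the three-tube head on the vortex mixer's driving pin and lock it

### The arm

A 6-joint arm with a two-finger parallel gripper is mounted at the origin on a cart in front of the work surface, level with it; the furniture and walls round the work are solid. World frame = base frame: x ahead of the robot, y to its left, z up, the work surface at z = 0. Lengths are in m, angles in rad, forces in N, time in s.
With the tool pointing down it reaches from about 0.35 to 0.775 m from the base axis. Payload 5.5 kg.
Tool frame: the origin (TCP) lies at the very end of the fingers, on their centre line; the grasp point (between the pads) lies 19 mm behind it; z points along the fingers, y is the line along which they close (so a half turn about z gives the same grasp; the last joint's range is limited). The gripper opens to 85 mm and grips with 20 to 120 N. Pads are 22 mm wide; open, the fingers measure 114 mm over their backs; the gripper's body (76 mm by 85 mm) begins 54 mm behind the grasp point. The pads swing forward as they close: fully open they stand 13 mm farther back than shut.
Start: joints at [1.087, 0.313, 0.046, 1.304, 0, 1.431], TCP at [0.194, 0.541, 0.231] pointing down, gripper open.
Joint ranges: [-2.76, 2.76], [-0.86, 1.69], [-1.03, 1.26], [-2.2, 2.34], [-1.47, 1.5], [-3.14, 3.14]. Speed limits (rad/s): [2.57, 2.57, 3.14, 3.14, 3.14, 3.14].

### API

Orientations are given as a unit quaternion [w, x, y, z].
In Python, from workcell import get_state, read_camera, hand_in gives the robot as it stands.
- The arm moves only by the tool send_rows, never from a script. Its argument "increments" is a list of rows, each an object of numbers: "dx", "dy", "dz": the shift along the world's x, y, z in units of 25 mm (1.0 is 25 mm); "roll": the turn about the world's z in units of 8 degrees (1.0 is 8 degrees); "claw": the opening, from -1 (shut) to 1 (fully open). In form: [{"dx": .., "dy": .., "dz": .., "roll": .., "claw": ..}, ...]. A call has exactly 5 rows; each row is the pose to reach, as a shift and turn from the pose commanded when the call began; what a row does not reach only later rows make up. A row lasts 1/8 s, in which the tool goes at most 62.5 mm and 10.7 degrees, less where a joint would pass 70% of its speed; a pose out of reach is approached as far as the arm can. A call with a gripper value outside its range is refused whole. The fingers move at their own pace and stop on an object; "grip_force" is the grip in N (left out, the last holds). Time passes only in rows, so rows that repeat a pose let the fingers close, or fill a call up. It gives the time, the measured TCP pose, the force, the opening and the grip force at its end, in the units of the state.
- get_state(): the state, without advancing time (a new reading comes with each control period).
- read_camera(name): name is "side" or "top"; returns a dict with "image" (400x640x3 uint8, blue, green, red), "fx", "fy", "cx", "cy" (pixels), "world_to_cam" (4x4, takes a point from world to camera coordinates). Camera axes: x right, y up, looking along -z (the intrinsics and any distortion apply to the point x, -y, -z); pixel columns grow to the right and rows downward; lengths in m; the calibration is good to about 2 mm. A picture is of the moment at which its call begins. There is no depth.
- hand_in(): hands the job in; it is judged then, once.
The state is a dict: "clock": time; "joint_pos": joint angles; "qvel": joint speeds; "tau": joint torques, N m; "tcp_pos": TCP position; "orientation": TCP orientation; "wrist_force": force on the tool from outside, world axes, zero at the start; "ft_torque": the same for the moment, N m; "finger_gap": finger opening in m; "grip_force": force on a finger pad.
Only numpy, scipy, OpenCV 4.12 (cv2) and the standard library are available. Lean on these libraries where they do the work, as an engineer would, in place of code of your own. Each camera call takes 0.05 s, during which the arm holds its last target. There are 200 camera calls.

### The job

The three-tube head is sitting loose on the vortex mixer, with its notch away from the driving pin. Using your fingertips only, push the head round on its boss until the notch in its rim is over the pin, press it down until it is fully home and flat on the drive plate, then push the small catch beside it all the way in over the rim. Never lift the head or take it off the mixer, and leave the other things on the table where they are.

Things in the scene. Friction and masses are not known exactly. Their poses are not given: they have to be found in the camera images.
- mixer: white vortex mixer, fixed to the table, 208 mm long (x) by 152 mm wide (y), housing 73 mm high, with sloping control console at its -x end. Origin on the table under the axis of the drive.
- drive: the mixer's aluminium drive plate (fixed, does not turn), 124 mm across. Origin at the centre of its upper face, 95 mm above the table; z up; x points along the driving pin. In its middle a steel boss, 44 mm across and 34 mm high, on which the head sits and turns; three sprung balls in the boss carry the head until it is pressed down past them.
- pin (a point): the driving pin: a horizontal steel rod 7 mm thick that lies along the drive's x axis, 49 to 71 mm from the centre, on a small lug that sticks out beyond the head; its top is 8 mm above the plate. This point is 54 mm from the centre, 4.5 mm above the plate.
- tube_head: loose dark grey plastic three-tube head, 0.2 to 0.4 kg: disc 120 mm across, 8 mm thick; round hub 62 mm across; three upright tube sleeves 22 mm across, centres 45 mm from the axis, at 60, 180 and -60 degrees from the notch; hub top 42 mm and sleeve tops 34 mm above the disc's underside. Origin on the axis at the disc's underside; x points to the notch; z up.
- notch (a point): middle of the notch, 54 mm from the head's axis, 4.5 mm above the disc's underside. The notch is a slot 10 mm wide, open at the rim, 15 mm deep. It meets the point 'pin' when the head is seated. At the start it is anywhere round, at least 35 degrees from the pin; the disc's underside is then 11 mm above the plate, clear of the pin, and the head turns easily and stays where it is left.
- vial_0: bystander: sample vial with a white cap, 25 mm across, 57 mm tall; origin under its centre.
- vial_2: bystander: another such vial.
- dropper_blue: bystander: dropper bottle, 29 mm across, 96 mm tall; origin under its centre.
- dropper_water: bystander: dropper bottle, 29 mm across, 92 mm tall; origin under its centre.
- tweezers_a: bystander: steel tweezers lying on the table, 134 mm long.
- hub_top (a point): centre of the hub's flat top; the place to press. With the notch within about 4 degrees of the pin, about 8 to 14 N snaps the head down 11 mm until its underside lies on the plate; elsewhere the pin stops that side and the head sits askew, but turning it on until the notch finds the pin still lets it down.
- catch (a joint): L-shaped steel catch on the drive plate, hinged about the vertical, value in rad: 0 = parked, 1.57 = nose fully in over the disc's rim, at its stop. Grows counter-clockwise seen from above. Starts between 0 and 0.2, needs about 1 N at its post, stays where it is left. Its nose passes 1 mm above a seated disc; if the head is not home the disc is in the way.
- catch_pivot (a point): the catch's pivot, 71 mm from the drive's centre and 120 degrees counter-clockwise from the pin, 14 mm above the plate.
- catch_post (a point): top of the catch's black post, 11 mm thick and 24 mm tall, the place to push: 34 mm from the pivot, 37 mm above the plate. At joint value 0 it is straight outward of the pivot as seen from the drive's centre; at 1.57 it is counter-clockwise of the pivot along the rim.
- green_pen: bystander: pen lying on the table, 148 mm long.

How it is judged:
By the outcome, as a careful person would: the job done as asked, in the order asked, and still so for the second after the job is handed in, with the robot touching nothing.
It also fails if it takes over 58 s, if anything falls off the work surface, if the arm or the gripper's body presses on something with over 40 N, if the wrist force passes 120 N, or if a joint passes its speed limit or range.

## Working session

There is one attempt and no reset: what is moved stays moved. The work goes in short steps, Python scripts to look and compute and a tool call to move; the robot and the scene stay as the last step left them, time stands still between calls to the robot, and variables do not carry over. Pictures are saved under pics/ and viewed, at most 10 in all, crops included, and the job is handed in when it is done.

Besides the shell and the picture viewer there is one more tool, called after "Call:" by a JSON object that holds its "fn" and its "kwargs", one argument or row to a line. send_rows: Moves the arm, as the interface text tells. Its arguments: {"type":"object","properties":{"increments":{"type":"array","items":{"type":"object","properties":{"dx":{"type":"number"},"dy":{"type":"number"},"dz":{"type":"number"},"roll":{"type":"number"},"claw":{"type":"number"}}}},"grip_force":{"type":"number"}},"required":["increments"]}

```bash
mkdir -p pics
cat > h.py <<'E'
import numpy as np, cv2
from workcell import get_state, read_camera, hand_in
def proj(c,P):
    P=np.atleast_2d(P); q=(c["world_to_cam"]@np.c_[P,np.ones(len(P))].T).T
    return np.c_[c["cx"]+c["fx"]*q[:,0]/-q[:,2], c["cy"]+c["fy"]*-q[:,1]/-q[:,2]]
def unproj(c,uv,z):
    M=np.linalg.inv(c["world_to_cam"]); d=np.array([(uv[0]-c["cx"])/c["fx"],-(uv[1]-c["cy"])/c["fy"],-1.])
    d=M[:3,:3]@d; o=M[:3,3]; return o+d*(z-o[2])/d[2]
E
python3 - <<'E'
from h import *
for n in("top","side"):
    c=read_camera(n); cv2.imwrite(f"pics/{n}0.png",c["image"]); print([k for k in c],c["fx"],c["fy"],c["cx"],c["cy"]); print(np.round(np.linalg.inv(c["world_to_cam"]),3))
s=get_state();print(s)
E
```

```text
['image', 'fx', 'fy', 'cx', 'cy', 'world_to_cam'] 491.6847652645001 491.6847652645001 318.7214614051657 206.911561309331
[[ 0.002  0.989 -0.147  0.334]
 [-1.    -0.003 -0.029  0.065]
 [-0.029  0.147  0.989  1.194]
 [ 0.     0.     0.     1.   ]]
['image', 'fx', 'fy', 'cx', 'cy', 'world_to_cam'] 508.85947558655397 508.85947558655397 320.17148311848786 198.17885872245324
[[-1.    -0.023  0.017  0.532]
 [ 0.025 -0.403  0.915  1.126]
 [-0.014  0.915  0.403  0.573]
 [ 0.     0.     0.     1.   ]]
{'clock': 0.1, 'joint_pos': array([ 1.08742503e+00,  3.13966761e-01,  4.50796768e-02,  1.30358900e+00,
       -1.41787967e-06,  1.43117927e+00]), 'qvel': array([-2.74423971e-06,  2.48610580e-05,  2.89739996e-03, -5.88348220e-05,
        1.91088227e-03,  5.08538237e-04]), 'tau': array([ 2.43171977e-03, -4.81722522e+01,  2.99245709e+01,  1.27548014e-02,
       -2.07115545e-04,  1.60278762e-05]), 'tcp_pos': array([0.19359317, 0.54094512, 0.23046917]), 'orientation': array([-2.56732149e-04,  1.71032050e-01,  9.85265108e-01, -7.99677925e-04]), 'wrist_force': array([ 0.03709669, -0.48864118,  0.00197471]), 'ft_torque': array([-0.04096384,  0.03654275, -0.00299984]), 'grip_force': 0.0, 'finger_gap': 0.08536546126504067}
```

View pics/top0.png

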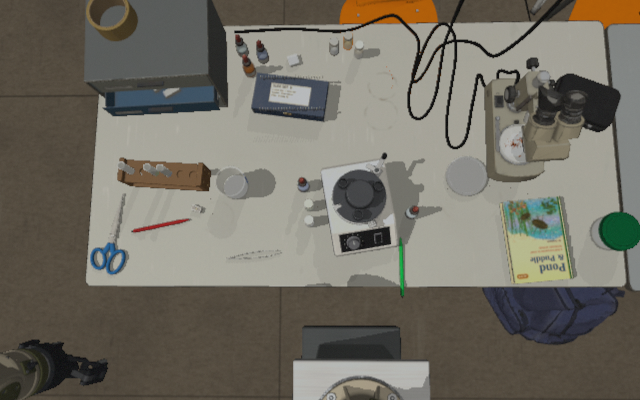

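View pics/side0.png

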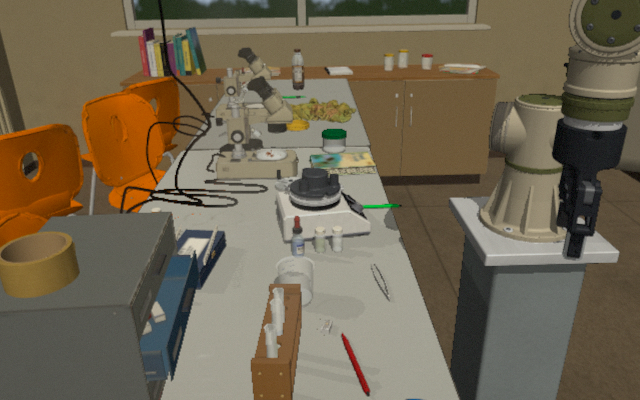

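The top view shows the mixer at about (360,205), the catch post near (384,156) and vials and droppers to its left and right. I'll enlarge both.

Run:
```python
from h import *
t=cv2.imread("pics/top0.png")[145:255,300:425]; s=cv2.imread("pics/side0.png")[160:250,265:375]
t=cv2.resize(t,None,fx=5,fy=5,interpolation=cv2.INTER_CUBIC)
s=cv2.resize(s,None,fx=5,fy=5,interpolation=cv2.INTER_CUBIC)
for k,(im,n) in enumerate(((t,"t1"),(s,"s1"))):
    im=cv2.convertScaleAbs(im,alpha=1.6,beta=20); cv2.imwrite(f"pics/{n}.png",im)
c=read_camera("top")
for uv,z in (((360,196),.12),((384,155),.132),((412,213),.09),((303,184),.09),((402,241),.01)): print(uv,unproj(c,uv,z).round(3))
```

```text
(360, 196) [0.518 0.006 0.12 ]
(384, 155) [ 0.608 -0.048  0.132]
(412, 213) [ 0.484 -0.112  0.09 ]
(303, 184) [0.552 0.134 0.09 ]
(402, 241) [ 0.427 -0.1    0.01 ]
```

View pics/t1.png

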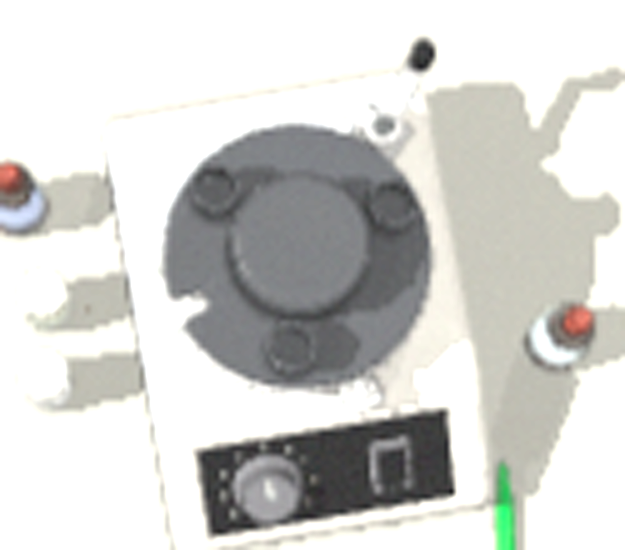

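View pics/s1.png

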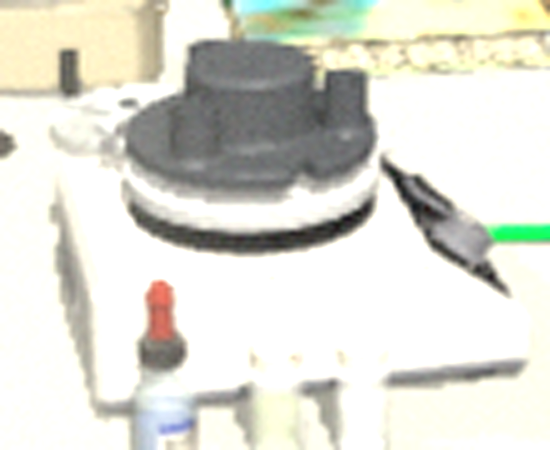

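Run:
```python
from h import *
c=read_camera("top")
U=lambda u,v,z: unproj(c,(300+u/5,145+v/5),z)
a=lambda v: np.degrees(np.arctan2(v[1],v[0])).round(1)
S=[U(215,186,.14),U(393,203,.14),U(291,343,.14)]; C=np.mean(S,0); print("C",C)
for s in S: print(s.round(3),np.linalg.norm((s-C)[:2]),a(s-C))
C2=U(306,233,.148);print("hub",C2, "disc", U(297,255,.114))
for n,p in(("notch",U(190,304,.112)),("pivot",U(384,125,.109)),("post",U(422,55,.132)),("pin",U(373,391,.1))): print(n,p.round(4),a(p-C),np.linalg.norm((p-C)[:2]))
pv=U(384,125,.109);po=U(422,55,.132);print(a(po-pv),np.linalg.norm((po-pv)[:2]))
for q in ((112,118),(440,68),(487,500)): print(U(*q,.073))
```

```text
C [0.51996681 0.00694564 0.14      ]
[0.546 0.043 0.14 ] 0.044673251706026415 54.9
[ 0.538 -0.034  0.14 ] 0.044452271675122064 -66.4
[0.476 0.011 0.14 ] 0.04369972255474894 174.5
hub [0.52322924 0.00458236 0.148     ] disc [0.5194549  0.00671551 0.114     ]
notch [0.4979 0.0543 0.112 ] 115.0 0.05229237495738196
pivot [ 0.5795 -0.0332  0.109 ] -34.0 0.07182077892610282
post [ 0.6058 -0.0484  0.132 ] -32.8 0.10215776745071262
pin [ 0.4602 -0.0272  0.1   ] -150.2 0.06888541465508802
-29.9 0.030391957184676216
[0.59161533 0.0899328  0.073     ]
[ 0.61466448 -0.06295149  0.073     ]
[ 0.41342308 -0.080353    0.073     ]
```

The sizes check out: sleeves at 44–45 mm radius, pivot at 72 mm, notch at about 114°, pin at about -153°, and the centre at (0.520, 0.007). The head has to turn about +93°, so I'll close the fingers and push the sleeve at 174° from its trailing side.

Call:
{"fn": "send_rows", "kwargs": {
  "increments": [
    {"dx": 1.3,"dy": -2,"dz": 0,"roll": -1,"claw": -1},
    {"dx": 2.6,"dy": -4,"dz": 0,"roll": -2,"claw": -1},
    {"dx": 3.9,"dy": -6,"dz": 0,"roll": -3,"claw": -1},
    {"dx": 5.2,"dy": -8,"dz": 0,"roll": -4,"claw": -1},
    {"dx": 6.5,"dy": -10,"dz": 0,"roll": -5,"claw": -1}
  ],
  "grip_force": 20
}}

```text
clock: 0.82
tcp_pos: [0.357, 0.2898, 0.2314]
orientation: [0.0, 0.5, 0.866, 0.0]
wrist_force: [1.4, -0.1, 0.2]
finger_gap: 0.0004
grip_force: 0.0
```

Call:
{"fn": "send_rows", "kwargs": {
  "increments": [
    {"dx": 1.2,"dy": -2,"dz": 0,"roll": -0.6,"claw": -1},
    {"dx": 2.4,"dy": -4,"dz": 0,"roll": -0.6,"claw": -1},
    {"dx": 3.6,"dy": -6,"dz": -1,"roll": -0.6,"claw": -1},
    {"dx": 4.8,"dy": -8,"dz": -1.6,"roll": -0.6,"claw": -1},
    {"dx": 5.75,"dy": -9.6,"dz": -2.4,"roll": -0.6,"claw": -1}
  ]
}}

```text
clock: 1.45
tcp_pos: [0.5013, 0.0492, 0.171]
orientation: [0.001, 0.534, 0.845, 0.0]
wrist_force: [1.1, -0.0, -0.1]
finger_gap: 0.0003
grip_force: 0.0
```

Call:
{"fn": "send_rows", "kwargs": {
  "increments": [
    {"dz": -0.5,"claw": -1},
    {"dz": -1.0,"claw": -1},
    {"dz": -1.5,"claw": -1},
    {"dz": -2.0,"claw": -1},
    {"dz": -2.0,"claw": -1}
  ]
}}

```text
schema error: expected keys dx, dy, dz, roll, claw
```

Call:
{"fn": "send_rows", "kwargs": {
  "increments": [
    {"dx": -0.23,"dy": -0.13,"roll": 1,"claw": -1},
    {"dx": -0.44,"dy": -0.29,"roll": 2,"claw": -1},
    {"dx": -0.62,"dy": -0.47,"roll": 3,"claw": -1},
    {"dx": -0.78,"dy": -0.68,"roll": 4,"claw": -1},
    {"dx": -0.91,"dy": -0.91,"roll": 5,"claw": -1}
  ]
}}

```text
schema error: expected keys dx, dy, dz, roll, claw
```

Call:
{"fn": "send_rows", "kwargs": {
  "increments": [
    {"dx": 0,"dy": 0,"dz": -0.5,"roll": 0,"claw": -1},
    {"dx": 0,"dy": 0,"dz": -1.0,"roll": 0,"claw": -1},
    {"dx": 0,"dy": 0,"dz": -1.5,"roll": 0,"claw": -1},
    {"dx": 0,"dy": 0,"dz": -2.0,"roll": 0,"claw": -1},
    {"dx": 0,"dy": 0,"dz": -2.0,"roll": 0,"claw": -1}
  ]
}}

```text
clock: 2.08
tcp_pos: [0.499, 0.0522, 0.1204]
orientation: [-0.001, 0.533, 0.846, -0.0]
wrist_force: [0.9, 0.3, 0.1]
finger_gap: 0.0
grip_force: 0.0
```

Call:
{"fn": "send_rows", "kwargs": {
  "increments": [
    {"dx": -0.23,"dy": -0.13,"dz": 0,"roll": 1,"claw": -1},
    {"dx": -0.44,"dy": -0.29,"dz": 0,"roll": 2,"claw": -1},
    {"dx": -0.62,"dy": -0.47,"dz": 0,"roll": 3,"claw": -1},
    {"dx": -0.78,"dy": -0.68,"dz": 0,"roll": 4,"claw": -1},
    {"dx": -0.91,"dy": -0.91,"dz": 0,"roll": 5,"claw": -1}
  ]
}}

```text
clock: 2.7
tcp_pos: [0.4777, 0.0291, 0.1221]
orientation: [0.001, 0.209, 0.978, 0.0]
wrist_force: [-0.7, 1.1, 0.6]
finger_gap: 0.0
grip_force: 0.6
```

Call:
{"fn": "send_rows", "kwargs": {
  "increments": [
    {"dx": -0.09,"dy": -0.25,"dz": 0,"roll": 1,"claw": -1},
    {"dx": -0.15,"dy": -0.5,"dz": 0,"roll": 2,"claw": -1},
    {"dx": -0.18,"dy": -0.76,"dz": 0,"roll": 3,"claw": -1},
    {"dx": -0.16,"dy": -1.02,"dz": 0,"roll": 4,"claw": -1},
    {"dx": -0.11,"dy": -1.28,"dz": 0,"roll": 5,"claw": -1}
  ]
}}

```text
clock: 3.32
tcp_pos: [0.4742, -0.003, 0.1218]
orientation: [-0.0, -0.138, 0.99, 0.0]
wrist_force: [-1.9, 1.5, 0.3]
finger_gap: -0.0
grip_force: 0.7
```

Call:
{"fn": "send_rows", "kwargs": {
  "increments": [
    {"dx": 0.09,"dy": -0.25,"dz": 0,"roll": 1,"claw": -1},
    {"dx": 0.2,"dy": -0.48,"dz": 0,"roll": 2,"claw": -1},
    {"dx": 0.36,"dy": -0.7,"dz": 0,"roll": 3,"claw": -1},
    {"dx": 0.49,"dy": -0.84,"dz": 0,"roll": 3.75,"claw": -1},
    {"dx": 0.49,"dy": -0.84,"dz": 0,"roll": 3.75,"claw": -1}
  ]
}}

```text
clock: 3.95
tcp_pos: [0.4873, -0.0243, 0.1218]
orientation: [0.0, -0.386, 0.922, -0.0]
wrist_force: [0.5, 0.4, -0.7]
finger_gap: 0.0001
grip_force: 0.0
```

Run:
```python
from h import *
print(get_state()["tcp_pos"])
c=read_camera("top")["image"][145:255,300:425]
d=read_camera("side")["image"][160:250,265:375]
f=lambda x:cv2.convertScaleAbs(cv2.resize(x,None,fx=5,fy=5,interpolation=cv2.INTER_CUBIC),alpha=1.4,beta=15)
cv2.imwrite("pics/t2.png",f(c));cv2.imwrite("pics/s2.png",f(d))
```

```text
[ 0.48733127 -0.02432511  0.12180603]
```

View pics/t2.png

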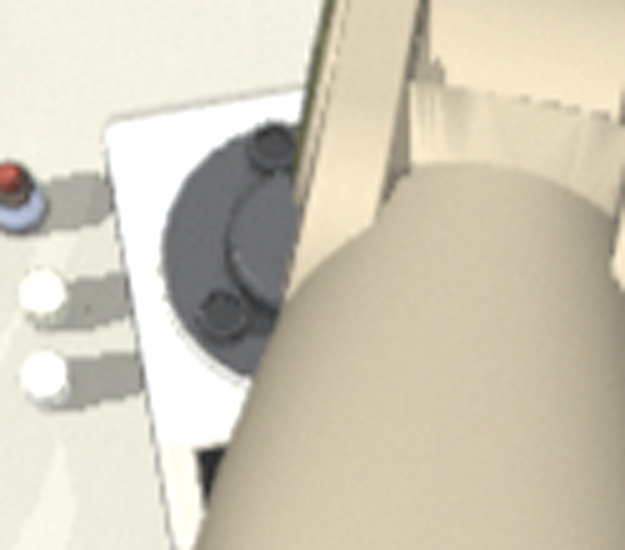

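Two sleeves show clear of the arm, at crop (272,145) and (221,313), so I can get the head angle from those.

Run:
```python
from h import *
c=read_camera("top"); C=np.array([.520,.007])
for u,v in((272,144),(221,311)):
    p=unproj(c,(300+u/5,145+v/5),.14)[:2]-C; print(np.linalg.norm(p),np.degrees(np.arctan2(p[1],p[0])))
```

```text
0.04571176643734933 14.579687403708514
0.045168465938838234 130.75028212712678
```

Call:
{"fn": "send_rows", "kwargs": {
  "increments": [
    {"dx": 0.19,"dy": -0.16,"dz": 0,"roll": 0.9,"claw": -1},
    {"dx": 0.38,"dy": -0.29,"dz": 0,"roll": 1.8,"claw": -1},
    {"dx": 0.38,"dy": -0.29,"dz": 0,"roll": 1.8,"claw": -1},
    {"dx": 0.2,"dy": -0.15,"dz": 0,"roll": 1.8,"claw": -1},
    {"dx": 0.2,"dy": -0.15,"dz": 0.6,"roll": 1.8,"claw": -1}
  ]
}}

```text
clock: 4.72
tcp_pos: [0.4902, -0.0274, 0.1359]
orientation: [-0.001, -0.499, 0.867, 0.001]
wrist_force: [0.4, -0.0, 0.1]
finger_gap: 0.0001
grip_force: 0.0
```

Call:
{"fn": "send_rows", "kwargs": {
  "increments": [
    {"dx": 0,"dy": 0,"dz": 2,"roll": 0,"claw": -1},
    {"dx": 0,"dy": 2,"dz": 3,"roll": -1,"claw": -1},
    {"dx": 0,"dy": 4,"dz": 3,"roll": -2,"claw": -1},
    {"dx": 0,"dy": 6,"dz": 3,"roll": -3,"claw": -1},
    {"dx": 0,"dy": 8,"dz": 3,"roll": -4,"claw": -1}
  ]
}}

```text
clock: 5.35
tcp_pos: [0.4919, 0.1736, 0.2129]
orientation: [0.001, -0.238, 0.971, -0.0]
wrist_force: [0.2, 0.3, 0.3]
finger_gap: -0.0
grip_force: 0.0
```

Run:
```python
from h import *
print(get_state()["tcp_pos"])
c=read_camera("top")["image"][150:245,318:400]
f=lambda x:cv2.resize(x,None,fx=6,fy=6,interpolation=cv2.INTER_CUBIC)
cv2.imwrite("pics/t3.png",f(c))
```

```text
[0.49192316 0.17359204 0.21291201]
```

View pics/t3.png

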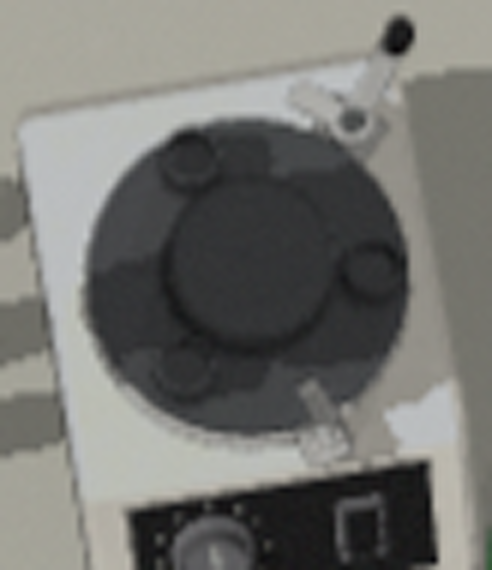

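The pin now shows through the notch at crop (313,390), with its lug at (326,440). I'll measure both angles.

Run:
```python
from h import *
c=read_camera("top")
U=lambda u,v,z: unproj(c,(318+u/6,150+v/6),z)[:2]
a=lambda v: np.degrees(np.arctan2(v[1],v[0])).round(1)
S=[U(189,158,.14),U(371,267,.14),U(184,366,.14)];C=np.mean(S,0);print(C)
for s,o in zip(S,(180,-60,60)): print(a(s-C), (a(s-C)-o)%360)
for q,z in(((306,382),.103),((327,437),.1)): p=U(*q,z)-C; print("pin",a(p)%360,np.linalg.norm(p))
pv=U(353,120,.109)-C; po=U(399,35,.132)-C; print(a(pv),a(po),np.linalg.norm(po),a(po-pv),po+C,pv+C)
```

```text
[0.51965504 0.0082475 ]
28.3 208.3
-92.0 328.0
148.0 88.0
pin 211.0 0.04480892142098575
pin 207.7 0.06626666749289108
-34.8 -33.3 0.10356883709004983 -29.8 [ 0.60621496 -0.04861976] [ 0.57949365 -0.03331286]
```

Call:
{"fn": "send_rows", "kwargs": {
  "increments": [
    {"dx": 0.3,"dy": -2,"dz": 0,"roll": 0,"claw": -1},
    {"dx": 0.6,"dy": -4,"dz": 0,"roll": 0,"claw": -1},
    {"dx": 1.1,"dy": -6.6,"dz": 0,"roll": 0,"claw": -1},
    {"dx": 1.1,"dy": -6.6,"dz": -1.2,"roll": 0,"claw": -1},
    {"dx": 1.1,"dy": -6.6,"dz": -2.2,"roll": 0,"claw": -1}
  ]
}}

```text
clock: 6.08
tcp_pos: [0.5196, 0.0047, 0.1566]
orientation: [0.001, -0.24, 0.971, -0.0]
wrist_force: [0.2, 0.1, 0.1]
finger_gap: 0.0002
grip_force: 0.0
```

Call:
{"fn": "send_rows", "kwargs": {
  "increments": [
    {"dx": 0,"dy": 0,"dz": -0.05,"roll": 0,"claw": -1},
    {"dx": 0,"dy": 0,"dz": -0.15,"roll": 0,"claw": -1},
    {"dx": 0,"dy": 0,"dz": -0.25,"roll": 0,"claw": -1},
    {"dx": 0,"dy": 0,"dz": -0.35,"roll": 0,"claw": -1},
    {"dx": 0,"dy": 0,"dz": -0.4,"roll": 0,"claw": -1}
  ]
}}

```text
clock: 6.7
tcp_pos: [0.5196, 0.007, 0.1469]
orientation: [0.0, -0.241, 0.97, -0.0]
wrist_force: [-1.4, 0.4, 6.8]
finger_gap: 0.0002
grip_force: 3.4
```

Contact is at about 0.147, as expected. I'll press on down.

Call:
{"fn": "send_rows", "kwargs": {
  "increments": [
    {"dx": 0,"dy": 0,"dz": -0.1,"roll": 0,"claw": -1},
    {"dx": 0,"dy": 0,"dz": -0.2,"roll": 0,"claw": -1},
    {"dx": 0,"dy": 0,"dz": -0.3,"roll": 0,"claw": -1},
    {"dx": 0,"dy": 0,"dz": -0.4,"roll": 0,"claw": -1},
    {"dx": 0,"dy": 0,"dz": -0.45,"roll": 0,"claw": -1}
  ]
}}

```text
clock: 7.32
tcp_pos: [0.5192, 0.0069, 0.137]
orientation: [0.0, -0.241, 0.97, -0.0]
wrist_force: [-8.1, -0.1, 22.6]
finger_gap: 0.0002
grip_force: 11.2
```

The head is seated: the hub top reads 0.137 = 95 + 42 mm, under 22 N. I'll press a little harder to make sure, lift, and go to the start of the catch post.

Call:
{"fn": "send_rows", "kwargs": {
  "increments": [
    {"dx": 0,"dy": 0,"dz": -0.1,"roll": 0,"claw": -1},
    {"dx": 0,"dy": 0,"dz": -0.1,"roll": 0,"claw": -1},
    {"dx": 0,"dy": 0,"dz": 0.6,"roll": 0,"claw": -1},
    {"dx": 0,"dy": 0,"dz": 1.6,"roll": -1,"claw": -1},
    {"dx": 0,"dy": 0,"dz": 2,"roll": -2,"claw": -1}
  ]
}}

```text
clock: 7.95
tcp_pos: [0.5199, 0.0068, 0.1863]
orientation: [0.001, -0.101, 0.995, -0.0]
wrist_force: [-0.5, 0.2, -0.9]
finger_gap: -0.0003
grip_force: 0.0
```

Call:
{"fn": "send_rows", "kwargs": {
  "increments": [
    {"dx": 0.6,"dy": -0.7,"dz": 0,"roll": -1.1,"claw": -1},
    {"dx": 1.2,"dy": -1.4,"dz": 0,"roll": -2.2,"claw": -1},
    {"dx": 1.8,"dy": -2.1,"dz": 0,"roll": -3.4,"claw": -1},
    {"dx": 2.4,"dy": -2.8,"dz": 0,"roll": -4.5,"claw": -1},
    {"dx": 2.8,"dy": -3.2,"dz": 0,"roll": -5.6,"claw": -1}
  ]
}}

```text
clock: 8.57
tcp_pos: [0.5898, -0.074, 0.1845]
orientation: [-0.0, 0.286, 0.958, -0.0]
wrist_force: [-1.5, 0.1, -0.2]
finger_gap: -0.0002
grip_force: 0.0
```

Run:
```python
from h import *
s=get_state();print(s["tcp_pos"],s["orientation"],s["joint_pos"].round(2))
c=read_camera("side")["image"][165:245,268:372]
cv2.imwrite("pics/s3.png",cv2.resize(c,None,fx=6,fy=6,interpolation=cv2.INTER_CUBIC))
```

```text
[ 0.58980378 -0.07399345  0.18447997] [-2.63982948e-04  2.85909441e-01  9.58256605e-01 -1.21322574e-05] [-0.26  0.37  0.01  1.21 -0.    0.32]
```

View pics/s3.png

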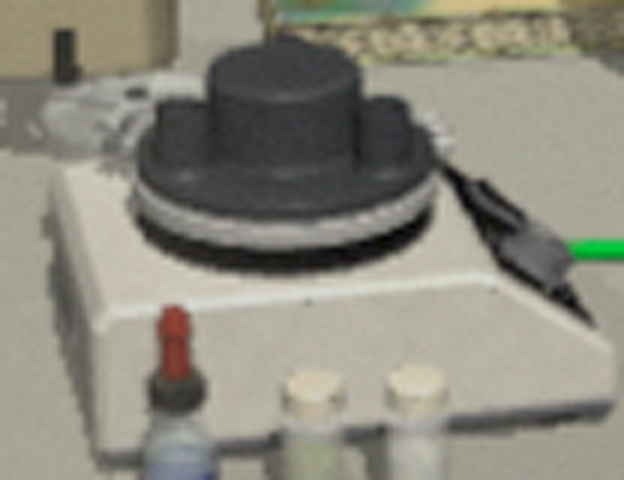

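The head sits level on the plate in the side view, so I'll go down beside the post and start the arc.

Call:
{"fn": "send_rows", "kwargs": {
  "increments": [
    {"dx": 0,"dy": 0,"dz": -0.7,"roll": 0,"claw": -1},
    {"dx": 0,"dy": 0,"dz": -1.4,"roll": 0,"claw": -1},
    {"dx": 0,"dy": 0,"dz": -2.1,"roll": 0,"claw": -1},
    {"dx": 0,"dy": 0,"dz": -2.6,"roll": 0,"claw": -1},
    {"dx": 0,"dy": 0,"dz": -2.6,"roll": 0,"claw": -1}
  ]
}}

```text
clock: 9.25
tcp_pos: [0.5884, -0.0727, 0.1189]
orientation: [-0.001, 0.283, 0.959, 0.0]
wrist_force: [-0.7, -0.9, 0.2]
finger_gap: -0.0
grip_force: 0.0
```

Call:
{"fn": "send_rows", "kwargs": {
  "increments": [
    {"dx": 0.4,"dy": 0.32,"dz": 0,"roll": 0,"claw": -1},
    {"dx": 0.58,"dy": 0.44,"dz": 0,"roll": 1,"claw": -1},
    {"dx": 0.73,"dy": 0.59,"dz": 0,"roll": 2,"claw": -1},
    {"dx": 0.86,"dy": 0.76,"dz": 0,"roll": 3,"claw": -1},
    {"dx": 0.97,"dy": 0.94,"dz": 0,"roll": 4,"claw": -1}
  ]
}}

```text
clock: 9.88
tcp_pos: [0.6147, -0.0494, 0.1211]
orientation: [0.001, 0.005, 1.0, -0.0]
wrist_force: [-0.3, -1.2, 0.3]
finger_gap: -0.0001
grip_force: 0.6
```

Call:
{"fn": "send_rows", "kwargs": {
  "increments": [
    {"dx": 0.08,"dy": 0.2,"dz": 0,"roll": 1,"claw": -1},
    {"dx": 0.13,"dy": 0.4,"dz": 0,"roll": 2,"claw": -1},
    {"dx": 0.15,"dy": 0.62,"dz": 0,"roll": 3,"claw": -1},
    {"dx": 0.14,"dy": 0.83,"dz": 0,"roll": 4,"claw": -1},
    {"dx": 0.11,"dy": 1.04,"dz": 0,"roll": 5,"claw": -1}
  ]
}}

```text
clock: 10.5
tcp_pos: [0.6178, -0.0234, 0.1212]
orientation: [0.001, -0.337, 0.941, -0.001]
wrist_force: [-0.4, -1.1, 0.0]
finger_gap: 0.0001
grip_force: 0.6
```

Call:
{"fn": "send_rows", "kwargs": {
  "increments": [
    {"dx": -0.07,"dy": 0.2,"dz": 0,"roll": 1,"claw": -1},
    {"dx": -0.11,"dy": 0.3,"dz": 0,"roll": 1.5,"claw": -1},
    {"dx": -0.18,"dy": 0.38,"dz": 0,"roll": 1.8,"claw": -1},
    {"dx": -0.22,"dy": 0.4,"dz": 0,"roll": 1.8,"claw": -1},
    {"dx": -0.22,"dy": 0.4,"dz": 0,"roll": 1.8,"claw": -1}
  ]
}}

```text
clock: 11.12
tcp_pos: [0.6149, -0.0151, 0.122]
orientation: [0.002, -0.45, 0.893, -0.003]
wrist_force: [5.4, -5.9, -1.6]
finger_gap: -0.0001
grip_force: 3.2
```

Call:
{"fn": "send_rows", "kwargs": {
  "increments": [
    {"dx": -0.04,"dy": 0.03,"dz": 0,"roll": 0,"claw": -1},
    {"dx": -0.04,"dy": 0.03,"dz": 0,"roll": 0,"claw": -1},
    {"dx": -0.04,"dy": 0.03,"dz": 0,"roll": 0,"claw": -1},
    {"dx": 0.5,"dy": -0.33,"dz": 0,"roll": 0,"claw": -1},
    {"dx": 0.8,"dy": -0.53,"dz": 0.6,"roll": 0,"claw": -1}
  ]
}}

```text
clock: 11.75
tcp_pos: [0.6317, -0.0266, 0.1351]
orientation: [-0.0, -0.45, 0.893, 0.0]
wrist_force: [0.1, -0.4, -0.2]
finger_gap: -0.0001
grip_force: 0.0
```

Call:
{"fn": "send_rows", "kwargs": {
  "increments": [
    {"dx": 0,"dy": 0,"dz": 2,"roll": 0,"claw": -1},
    {"dx": 0,"dy": 0,"dz": 4,"roll": 0,"claw": -1},
    {"dx": -1,"dy": 2,"dz": 4,"roll": 0,"claw": -1},
    {"dx": -2,"dy": 4,"dz": 4,"roll": 0,"claw": -1},
    {"dx": -3,"dy": 6,"dz": 4,"roll": 0,"claw": -1}
  ]
}}

```text
clock: 12.38
tcp_pos: [0.5561, 0.125, 0.2364]
orientation: [0.001, -0.45, 0.893, -0.0]
wrist_force: [0.7, -0.2, -0.8]
finger_gap: -0.0002
grip_force: 0.0
```

Call:
{"fn": "send_rows", "kwargs": {
  "increments": [
    {"dx": 0,"dy": 2,"dz": 0,"roll": 0,"claw": -1},
    {"dx": 0,"dy": 4,"dz": 0,"roll": 0,"claw": -1},
    {"dx": 0,"dy": 4,"dz": 0,"roll": 0,"claw": -1},
    {"dx": 0,"dy": 4,"dz": 0,"roll": 0,"claw": -1},
    {"dx": 0,"dy": 4,"dz": 0,"roll": 0,"claw": -1}
  ]
}}

```text
clock: 13.0
tcp_pos: [0.5562, 0.2223, 0.2354]
orientation: [0.0, -0.45, 0.893, -0.0]
wrist_force: [0.7, -0.5, 0.1]
finger_gap: 0.0001
grip_force: 0.0
```

Run:
```python
from h import *
print(get_state()["tcp_pos"])
c=read_camera("top")["image"][140:260,295:425]
cv2.imwrite("pics/t4.png",cv2.resize(c,None,fx=5,fy=5,interpolation=cv2.INTER_CUBIC))
```

```text
[0.5562354  0.22230447 0.23539115]
```

View pics/t4.png

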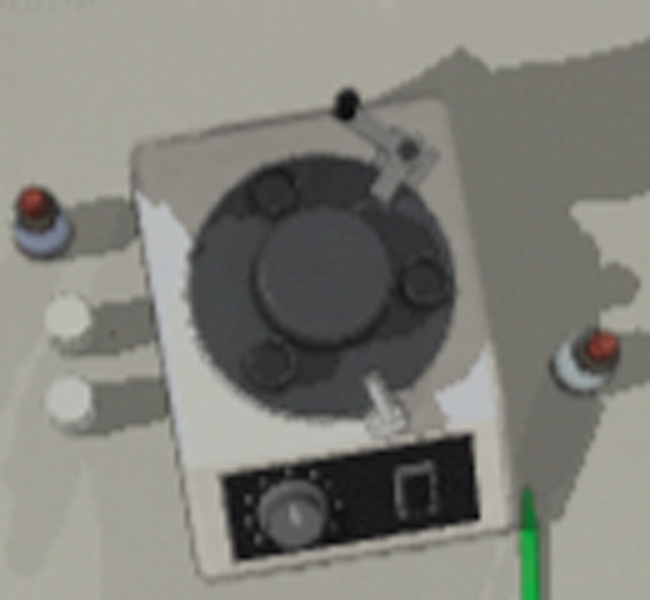

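The nose at (385,190) lies over the rim, the pin is in the notch, and the bystanders haven't moved. I'll check the catch angle before handing in.

Run:
```python
from h import *
c=read_camera("top")
U=lambda u,v,z: unproj(c,(295+u/5,140+v/5),z)[:2]
d=U(346,101,.132)-U(408,149,.109); a=np.degrees(np.arctan2(d[1],d[0])); print(a,np.linalg.norm(d),"joint approx",a+33)
```

```text
60.23245633814267 0.03346890809176995 joint approx 93.23245633814267
```

The catch measures about 90°, so it's at its stop.

```bash
python3 -c "
from h import *
print(hand_in())"
```

```text
the job is handed in; nothing more can be done
None
```

The job is handed in at about 13 s: the head is turned so its notch sits over the pin and pressed flat on the drive plate, the catch is in to its stop over the rim, and the other things are where they were.

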